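# Knock down the lock pin of the round mould

### The job

Pick up the mallet by its wooden handle, knock the lock pin of the round mould all the way down with the mallet's head, then stand the mallet back on the rubber mat on its striking face and let go. Do not touch the pin with the gripper, and leave the lock pin of the square mould standing up.

Things in the scene. Friction and masses are not known exactly. Their poses are not given: they have to be found in the camera images.
- mallet: Mallet standing on its head, handle level, towards the robot. Head: upright cylinder 80 mm tall, 50 across. Handle: flat-sided wooden bar 26 wide, 30 tall, axis 40 above the lower striking face, 20 to 150 from the head's axis; grip it firmly, about 55 from it. 0.36-0.56 kg, balances about 10 from the head's axis. Origin: centre of lower striking face; z up; handle along -x. Stands on the mat.
- mat: Flat black rubber mat fixed to the bench, 240 mm (its x) by 180 mm (its y), 4 mm thick. Origin: centre of its underside, on the bench top. The mallet starts on it and goes back anywhere on it, the middle of its head over the mat.
- round_pin: Upright steel lock pin amid the top of the fixed ROUND mould (110 mm across, 60 tall): flat head 28 across, 10 thick, on a 14 shaft. Origin: centre of the head's top; z up. At first 84-88 mm above the bench; fully down (head on the mould) 70. Slides straight down against spring and friction, 6 to 9 N, more if driven fast (+1.5 N per 0.1 m/s); stays where left.
- square_pin: The same lock pin amid the top of the fixed SQUARE mould (110 x 110 mm, 60 tall); origin, sizes, heights and stiffness as for the other pin. It must stay up. The moulds stand left and right of the mat, either one on either side.
Mind the look-alikes: they are no part of the job. Leave any blue or red look-alike of the part that bears round_pin alone. What is shaped like the mallet but pink is not meant.

How it is judged:
By the outcome, as a careful person would: the job done as asked, in the order asked, and still so for the second after the job is handed in, with the robot touching nothing.
It also fails if it takes over 43 s, if anything falls off the work surface, if the arm or the gripper's body presses on something with over 40 N, if the wrist force passes 120 N, or if a joint passes its speed limit or range.

### The arm

A 6-joint arm with a two-finger parallel gripper is mounted at the origin on the work surface. World frame = base frame: x ahead of the robot, y to its left, z up, the work surface at z = 0. Lengths are in m, angles in degrees, forces in N, time in s.
With the tool pointing down it reaches from about 0.4 to 0.825 m from the base axis. Payload 7 kg.
Tool frame: the origin (TCP) lies midway between the tips of the shut fingers; the grasp point (between the pads) lies 19 mm behind it; z points along the fingers, y is the line along which they close (so a half turn about z gives the same grasp; the last joint's range is limited). The gripper opens to 88 mm and grips with 3 to 60 N. Pads are 19 mm wide; open, the fingers measure 130 mm over their backs; the gripper's body (78 mm by 193 mm) begins 47 mm behind the grasp point.
Start: joints at [92.538, 20.546, 0.682, 0, -70.136, -16.507], TCP at [0.163, 0.655, 0.227] pointing down, gripper open.
Joint ranges: [-176.03, 176.03], [-82.01, 121.73], [-58.28, 71.71], [-173.87, 95.51], [-174.79, -0.11], [-173.66, 173.66]. Speed limits (degrees/s): [136.94, 136.94, 172.46, 180, 180, 180].

### API

Orientations are given as [roll, pitch, yaw] about the fixed x, y, z axes, in that order (R = Rz(yaw) Ry(pitch) Rx(roll)).
In Python, from plant import telemetry, viewer, workorder gives the robot as it stands. The module is installed in compiled form; this text tells all that it offers.
- The arm moves only by the tool carry_out, never from a script. Its argument "rows" is a list of rows, each a list of 6 numbers: the shift along the tool's x, y, z in m, then the turn, a rotation vector about the tool's x, y, z in rad. In form: [[tx, ty, tz, ax, ay, az], ...]. A call has 1 to 8 rows; each row is the pose to reach, as a shift and turn from the pose commanded when the call began, along the tool's axes at that moment; what a row does not reach only later rows make up. A row lasts 1/8 s, in which the tool goes at most 62.5 mm and 10.7 degrees, less where a joint would pass 70% of its speed; a pose out of reach is approached as far as the arm can. A call with a gripper value outside its range is refused whole. "grip" is the gripper's target within -1 to 1 (fully open at 1, half-way at 0, shut at -1), set as the call begins (left out, the last holds). The fingers move at their own pace and stop on an object; the grip force is fixed at half the most. Time passes only in rows, so rows that repeat a pose let the fingers close. It gives the time, the measured TCP pose, the force, the opening and the grip force at its end, in the units of the state.
- telemetry.get_obs(): the state, without advancing time (a new reading comes with each control period).
- viewer.snapshot(name): name is "scene" or "top" or "wrist"; returns the picture (420x560x3 uint8, red, green, blue); there is no depth.
- viewer.camera_info(name): a dict with "intrinsics" (3x3 intrinsics, pixels), "extrinsics" (4x4, takes a point from camera to world coordinates); the wrist camera has in their place "tool_from_camera" (4x4, takes a point from camera to tool coordinates, whose origin is the TCP and whose axes are the flange's). Camera axes: x right, y down, z forward; pixel columns grow to the right and rows downward; lengths in m; the calibration is good to about 2 mm. A picture is of the moment at which its call begins: read the wrist's pose just before it. camera_info takes no time and is no camera call.
- workorder.close_job(): hands the job in; it is judged then, once.
The state is a dict: "clock": time; "joint_pos": joint angles; "qvel": joint speeds; "tau": joint torques, N m; "tool_pos": TCP position; "orientation": TCP orientation; "force": force on the tool from outside, world axes, zero at the start; "moment": the same for the moment, N m; "opening": finger opening in m; "gripper_force": force on a finger pad.
Only numpy, scipy, OpenCV 4.12 (cv2) and the standard library are available. Lean on these libraries where they do the work, as an engineer would, in place of code of your own. Each camera call takes 0.05 s, during which the arm holds its last target. There are 200 camera calls.

## Working session

There is one attempt and no reset: what is moved stays moved. The work goes in short steps, Python scripts to look and compute and a tool call to move; the robot and the scene stay as the last step left them, time stands still between calls to the robot, and variables do not carry over. Pictures are saved under pics/ and viewed, at most 10 in all, crops included, and the job is handed in when it is done.

Besides the shell and the picture viewer there is one more tool, called after "Call:" in YAML: its name, and indented under it one key for each argument. carry_out: Moves the arm, as the interface text tells. Its arguments: {"type":"object","properties":{"rows":{"type":"array"},"grip":{"type":"number"}},"required":["rows"]}

```bash
mkdir -p pics
python3 - <<'E'
from plant import telemetry, viewer
import cv2,numpy as np
o=telemetry.get_obs();print({k:np.round(v,3).tolist() for k,v in o.items()})
a=viewer.snapshot("top");b=viewer.snapshot("scene")
cv2.imwrite("pics/top.png",a[:,:,::-1]);cv2.imwrite("pics/scene.png",b[:,:,::-1])
for n in("top","scene","wrist"):print(n,viewer.camera_info(n))
E
```

```text
{'clock': 0.0, 'joint_pos': [92.539, 20.591, 0.633, -0.02, -70.136, -16.507], 'qvel': [-0.058, -0.043, 0.03, -0.047, -0.065, -0.08], 'tau': [0.001, -58.272, 29.306, 6.997, 0.007, -0.0], 'tool_pos': [0.163, 0.655, 0.226], 'orientation': [179.904, -0.009, -13.975], 'force': [0.036, 0.833, 0.396], 'moment': [0.021, -0.049, 0.044], 'gripper_force': 0.0, 'opening': 0.088}
top {'intrinsics': array([[420.21664696,   0.        , 281.23424594],
       [  0.        , 420.21664696, 212.67851711],
       [  0.        ,   0.        ,   1.        ]]), 'extrinsics': array([[-0.00807658, -0.99836007,  0.056674  ,  0.40479262],
       [-0.99996295,  0.00789487, -0.00342937, -0.00920126],
       [ 0.00297632, -0.0566996 , -0.99838685,  1.06025013],
       [ 0.        ,  0.        ,  0.        ,  1.        ]])}
scene {'intrinsics': array([[386.24343414,   0.        , 273.88866565],
       [  0.        , 386.24343414, 209.2054564 ],
       [  0.        ,   0.        ,   1.        ]]), 'extrinsics': array([[-0.76235598,  0.48189184, -0.43196483,  0.95539033],
       [ 0.64709062,  0.55798728, -0.51954203,  0.56312131],
       [-0.00933218, -0.67559636, -0.73721263,  0.86942485],
       [ 0.        ,  0.        ,  0.        ,  1.        ]])}
wrist {'intrinsics': array([[351.09475874,   0.        , 285.71217349],
       [  0.        , 351.09475874, 210.07536025],
       [  0.        ,   0.        ,   1.        ]]), 'tool_from_camera': array([[-1.04203539e-03, -9.61236220e-01, -2.75724215e-01,
         7.47121067e-02],
       [ 9.99998681e-01, -6.58021203e-04, -1.48525293e-03,
         1.03564790e-03],
       [ 1.24624654e-03, -2.75725399e-01,  9.61235638e-01,
        -1.58470331e-01],
       [ 0.00000000e+00,  0.00000000e+00,  0.00000000e+00,
         1.00000000e+00]])}
```

View pics/top.png

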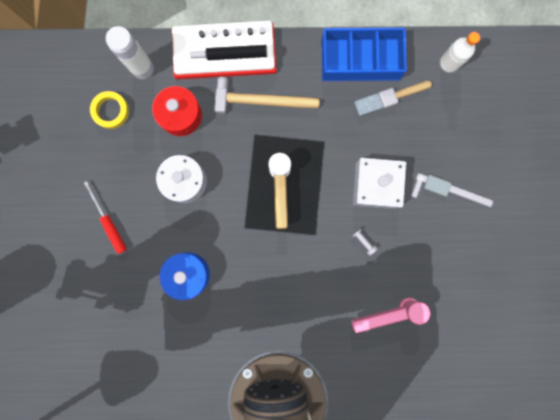

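View pics/scene.png

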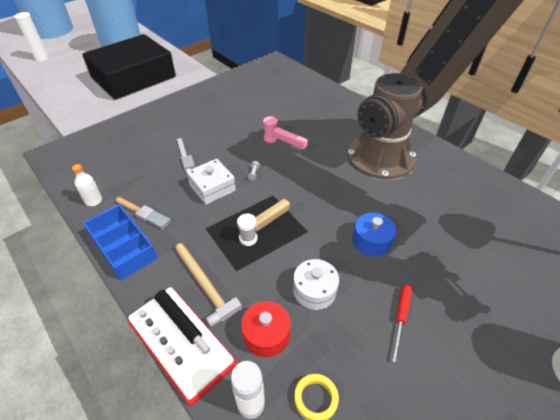

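Top view: the mallet has a white head at (280,165) and a wooden handle running to (281,228), on the black mat. The other mallet, at (418,313), is pink, so it is not the one. Round mould candidates are steel at (180,178), red at (176,110) and blue at (184,277). The steel one fits because the coloured ones are look-alikes. The square mould is at (381,182).

```bash
cat > h.py <<'E'
import numpy as np
from plant import viewer
def ray(name,uv,z,T=None):
    c=viewer.camera_info(name);K=c["intrinsics"];E=c["extrinsics"] if T is None else T@c["tool_from_camera"]
    d=E[:3,:3]@np.linalg.solve(K,[uv[0],uv[1],1.]);return E[:3,3]+d*(z-E[2,3])/d[2]
E
python3 - <<'E'
from h import *; import cv2
for n,uv,z in [("head",(280,165),.084),("hend",(281,228),.055),("round pin",(178.5,177),.086),("sqpin",(384.5,180.5),.086),("round mould",(181,178),.06),("red",(176,110),.06),("blue",(184,277),.06)]:print(n,ray("top",uv,z).round(4))
for uv in[(254,136),(324,141),(316,234),(245,229)]:print("mat",ray("top",uv,.004).round(3))
for n,uv,z in [("head",(247,222),.084),("round pin",(316.5,271),.086),("sqpin",(210,168.5),.086)]:print("scene",n,ray("scene",uv,z).round(4))
a=cv2.imread("pics/top.png")[90:300,130:410];cv2.imwrite("pics/crop.png",cv2.resize(a,(784,588),interpolation=cv2.INTER_CUBIC))
E
```

```text
head [ 0.5721 -0.0106  0.084 ]
hend [ 0.4252 -0.0118  0.055 ]
round pin [0.5453 0.2263 0.086 ]
sqpin [ 0.5334 -0.2542  0.086 ]
round mould [0.5466 0.2266 0.06  ]
red [0.712  0.2396 0.06  ]
blue [0.3112 0.2183 0.06  ]
mat [0.661 0.055 0.004]
mat [ 0.646 -0.123  0.004]
mat [ 0.41  -0.1    0.004]
mat [0.424 0.079 0.004]
scene head [ 0.5798 -0.002   0.084 ]
scene round pin [0.549  0.2309 0.086 ]
scene sqpin [ 0.5349 -0.245   0.086 ]
```

View pics/crop.png

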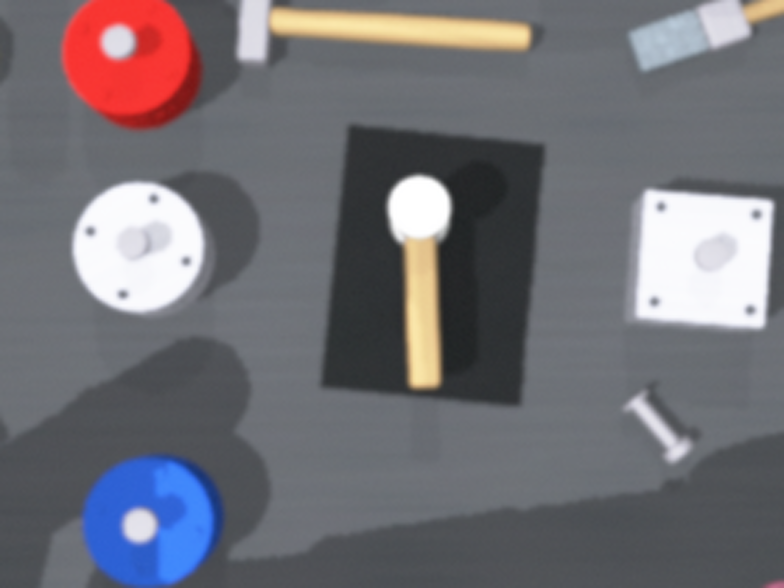

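The crop confirms it: the steel round mould's pin is at crop (133,242), the white-headed wooden mallet at (420,207), and the square mould's pin is to the right. Going above the handle.

```bash
cat >> h.py <<'E'
from plant import telemetry
from scipy.spatial.transform import Rotation as Ro
def pose():
    o=telemetry.get_obs();T=np.eye(4);T[:3,:3]=Ro.from_euler("xyz",o["orientation"],degrees=True).as_matrix();T[:3,3]=o["tool_pos"];return T
def row(p,yaw,T=None,pitch=0):
    T=pose() if T is None else T;R=T[:3,:3].T
    return np.r_[R@(np.array(p)-T[:3,3]),Ro.from_matrix(R@Ro.from_euler("xyz",[180,pitch,yaw],degrees=True).as_matrix()).as_rotvec()].round(4).tolist()
E
python3 -c "
from h import *
print(row([.5,-.01,.18],0))"
```

```text
[0.4877, 0.5634, 0.0466, 0.0016, 0.0001, -0.2439]
```

Call:
carry_out:
  rows:
    - [0.035,0.04,0,0,0,-0.02]
    - [0.07,0.08,0,0,0,-0.04]
    - [0.105,0.122,0,0,0,-0.06]
    - [0.143,0.165,0,0,0,-0.08]
    - [0.181,0.209,0,0,0,-0.1]
    - [0.219,0.253,0,0,0,-0.12]
    - [0.257,0.297,0,0,0,-0.14]
    - [0.295,0.341,0,0,0,-0.16]
  grip: 1

```text
clock: 1.1
tool_pos: [0.3672, 0.2511, 0.2266]
orientation: [-180.0, -0.0, -4.7]
force: [0.9, 1.5, 0.0]
opening: 0.0873
gripper_force: 0.0
```

```bash
python3 -c "
from h import *
print(pose().round(3),row([.5,-.01,.18],0))"
```

```text
[[ 0.997 -0.082  0.     0.367]
 [-0.082 -0.997  0.     0.251]
 [ 0.    -0.    -1.     0.227]
 [ 0.     0.     0.     1.   ]] [0.1539, 0.2492, 0.0465, -0.0002, -0.0001, -0.0826]
```

Call:
carry_out:
  rows:
    - [0.03,0.05,0.009,0,0,-0.02]
    - [0.06,0.1,0.018,0,0,-0.04]
    - [0.09,0.145,0.027,0,0,-0.06]
    - [0.12,0.19,0.036,0,0,-0.08]
    - [0.14,0.225,0.043,0,0,-0.082]
    - [0.154,0.249,0.046,0,0,-0.082]
    - [0.154,0.249,0.046,0,0,-0.082]

```text
clock: 1.98
tool_pos: [0.4995, -0.0098, 0.1797]
orientation: [180.0, 0.1, -0.3]
force: [-0.3, 0.4, 0.2]
opening: 0.0876
gripper_force: 0.0
```

Run:
```python
from h import *; import cv2
T=pose();np.save("T.npy",T);a=viewer.snapshot("wrist");cv2.imwrite("pics/w1.png",a[:,:,::-1]);print(T.round(4))
```

```text
[[ 1.000e+00 -4.700e-03 -1.700e-03  4.995e-01]
 [-4.700e-03 -1.000e+00 -6.000e-04 -9.800e-03]
 [-1.600e-03  6.000e-04 -1.000e+00  1.797e-01]
 [ 0.000e+00  0.000e+00  0.000e+00  1.000e+00]]
```

View pics/w1.png

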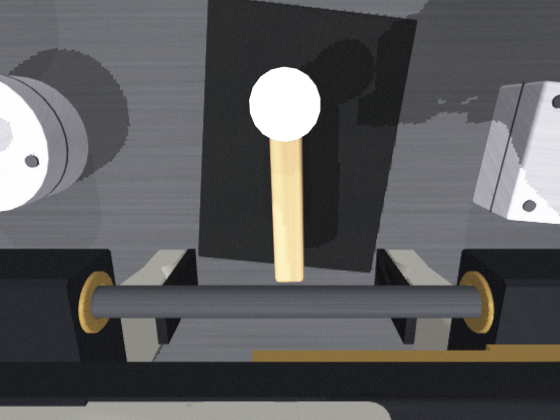

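The wrist view shows the mallet head top at (285,104), with the handle running from (286,139) to its end at (289,281).

Run:
```python
from h import *
T=np.load("T.npy")
h=ray("wrist",(285,104),.084,T);e=ray("wrist",(289,280),.059,T);s=ray("wrist",(286,139),.059,T)
yaw=np.degrees(np.arctan2(h[1]-e[1],h[0]-e[0]));print(h,e,s,yaw,np.hypot(*(h-e)[:2]))
u=(h-e)[:2];u/=np.hypot(*u)
# head axis via the mean of head centre and handle end + 150
g=(h[:2]+e[:2]+.15*u)/2-.055*u;print(g)
print(row([*g,.10],yaw,T),row([*g,.025],yaw,T))
```

```text
[ 0.57745957 -0.01051992  0.084     ] [ 0.42989477 -0.01303226  0.059     ] [ 0.55158553 -0.01107222  0.059     ] 0.9753874510041057 0.14758618409371993
[ 0.52367428 -0.01143563]
[0.0243, 0.0015, 0.0797, 0.0006, 0.0017, -0.0217] [0.0244, 0.0014, 0.1547, 0.0006, 0.0017, -0.0217]
```

Call:
carry_out:
  rows:
    - [0.024,0.0015,0.04,0,0.001,-0.02]
    - [0.024,0.0015,0.085,0,0.001,-0.02]
    - [0.024,0.0015,0.12,0,0.001,-0.02]
    - [0.024,0.0015,0.145,0,0.001,-0.02]
    - [0.024,0.0015,0.154,0,0.001,-0.02]
    - [0.024,0.0015,0.154,0,0.001,-0.02]

```text
clock: 2.78
tool_pos: [0.5235, -0.0092, 0.0267]
orientation: [180.0, -0.0, 1.1]
force: [-0.6, 1.0, -0.1]
opening: 0.0876
gripper_force: 0.0
```

Call:
carry_out:
  rows:
    - [0,0,0,0,0,0]
    - [0,0,0,0,0,0]
    - [0,0,0,0,0,0]
    - [0,0,0,0,0,0]
    - [0,0,0,0,0,0]
    - [0,0,0,0,0,0]
    - [0,0,0,0,0,0]
    - [0,0,0,0,0,0]
  grip: -1

```text
clock: 3.78
tool_pos: [0.5234, -0.0098, 0.0265]
orientation: [180.0, -0.0, 1.0]
force: [0.2, -0.7, 0.6]
opening: 0.0257
gripper_force: 30.0
```

Call:
carry_out:
  rows:
    - [0,0,-0.015,0,0,0]
    - [0,0,-0.045,0,0,0]
    - [0,-0.02,-0.085,0,0,0]
    - [-0.005,-0.05,-0.12,0,0,0]
    - [-0.012,-0.08,-0.14,0,0,0]
    - [-0.02,-0.11,-0.145,0,0,0]
    - [-0.024,-0.12,-0.145,0,0,0]
    - [-0.024,-0.12,-0.145,0,0,0]

```text
clock: 4.78
tool_pos: [0.4965, 0.11, 0.1716]
orientation: [180.0, -0.0, 1.1]
force: [-0.4, -0.3, -3.2]
opening: 0.0258
gripper_force: 30.0
```

Run:
```python
from h import *; import cv2
T=pose();np.save("T.npy",T);a=viewer.snapshot("wrist");cv2.imwrite("pics/w2.png",a[:,:,::-1]);print(T.round(4))
```

```text
[[ 9.998e-01  1.940e-02  4.000e-04  4.965e-01]
 [ 1.940e-02 -9.998e-01 -1.000e-04  1.100e-01]
 [ 4.000e-04  1.000e-04 -1.000e+00  1.716e-01]
 [ 0.000e+00  0.000e+00  0.000e+00  1.000e+00]]
```

View pics/w2.png

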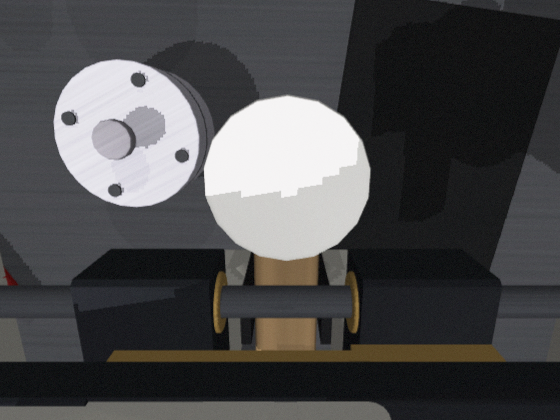

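The pin's top is at (111,139) and the held head's top is at (287,178), about 82 px in radius.

Run:
```python
from h import *
T=np.load("T.npy")
p=ray("wrist",(111,139),.086,T);h=ray("wrist",(287,178),.2306,T);print(p,ray("wrist",(125,133),.06,T),h,h[:2]-T[:2,3], ray("wrist",(287+82,178),.2306,T)-h)
c=p[:2]-np.array([.055*.9998,.055*.0194]);print(row([*c,.1716],1.1,T))
```

```text
[0.54940283 0.22977093 0.086     ] [0.5517617  0.23141441 0.06      ] [0.55202795 0.1097616  0.2306    ] [ 0.05550535 -0.00025715] [ 0.00043672 -0.02353947  0.        ]
[0.0002, -0.1187, -0.0, 0.0001, -0.0004, 0.0002]
```

Call:
carry_out:
  rows:
    - [0,-0.035,0,0,0,0]
    - [0,-0.075,0,0,0,0]
    - [0,-0.11,0.01,0,0,0]
    - [0,-0.119,0.03,0,0,0]
    - [0,-0.119,0.048,0,0,0]
    - [0,-0.119,0.055,0,0,0]
    - [0,-0.119,0.055,0,0,0]

```text
clock: 5.7
tool_pos: [0.4952, 0.228, 0.1162]
orientation: [179.9, -0.0, 1.0]
force: [-0.1, 0.6, -3.5]
opening: 0.0256
gripper_force: 30.0
```

Call:
carry_out:
  rows:
    - [0,0,0.003,0,0,0]
    - [0,0,0.006,0,0,0]
    - [0,0,0.009,0,0,0]
    - [0,0,0.012,0,0,0]
    - [0,0,0.014,0,0,0]
    - [0,0,0.016,0,0,0]
    - [0,0,0.018,0,0,0]
    - [0,0,0.018,0,0,0]

```text
clock: 6.7
tool_pos: [0.4952, 0.2289, 0.0984]
orientation: [-180.0, -0.1, 1.0]
force: [-1.4, -1.4, 0.6]
opening: 0.026
gripper_force: 30.0
```

Call:
carry_out:
  rows:
    - [0,0,0.002,0,0,0]
    - [0,0,0.0035,0,0,0]
    - [0,0,0.005,0,0,0]
    - [0,0,0.006,0,0,0]
    - [0,0,0.006,0,0,0]

```text
clock: 7.32
tool_pos: [0.4952, 0.2289, 0.0924]
orientation: [-180.0, -0.1, 1.0]
force: [-1.4, 0.1, 2.4]
opening: 0.0257
gripper_force: 30.0
```

Call:
carry_out:
  rows:
    - [0,0,0.001,0,0,0]
    - [0,0,0.002,0,0,0]
    - [0,0,0.003,0,0,0]
    - [0,0,0.003,0,0,0]

```text
clock: 7.82
tool_pos: [0.4945, 0.2287, 0.0908]
orientation: [180.0, -0.0, 1.1]
force: [-11.5, -1.2, 17.8]
opening: 0.0258
gripper_force: 30.0
```

Call:
carry_out:
  rows:
    - [0,0,0.001,0,0,0]
    - [0,0,0.001,0,0,0]

```text
clock: 8.07
tool_pos: [0.4942, 0.2287, 0.0899]
orientation: [180.0, -0.0, 1.1]
force: [-13.7, -1.1, 18.9]
opening: 0.0261
gripper_force: 30.0
```

Call:
carry_out:
  rows:
    - [0,0,-0.02,0,0,0]
    - [0,0,-0.05,0,0,0]
    - [0,0.02,-0.08,0,0,0]
    - [0,0.06,-0.085,0,0,0]
    - [0,0.1,-0.085,0,0,0]
    - [0,0.12,-0.085,0,0,0]
    - [0,0.12,-0.085,0,0,0]

```text
clock: 8.95
tool_pos: [0.497, 0.1077, 0.173]
orientation: [180.0, -0.0, 0.9]
force: [0.8, 0.1, -3.2]
opening: 0.0255
gripper_force: 30.0
```

Run:
```python
from h import *; import cv2
T=pose();np.save("T.npy",T);a=viewer.snapshot("wrist");cv2.imwrite("pics/w3.png",a[:,:,::-1]);print(T.round(4))
s=viewer.snapshot("scene")[:,:,::-1];cv2.imwrite("pics/s3.png",cv2.resize(s[150:330,150:390],(800,600),interpolation=cv2.INTER_CUBIC))
```

```text
[[ 9.999e-01  1.620e-02  3.000e-04  4.970e-01]
 [ 1.620e-02 -9.999e-01 -2.000e-04  1.077e-01]
 [ 3.000e-04  2.000e-04 -1.000e+00  1.730e-01]
 [ 0.000e+00  0.000e+00  0.000e+00  1.000e+00]]
```

View pics/w3.png

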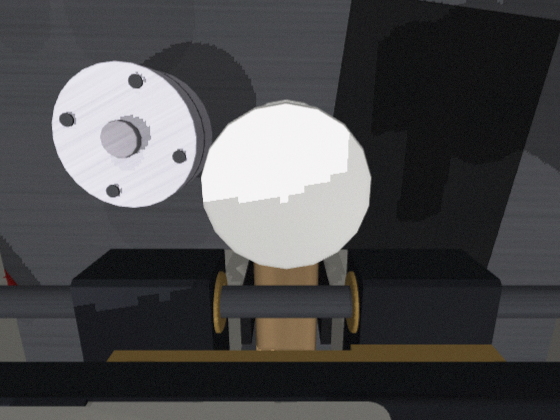

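View pics/s3.png

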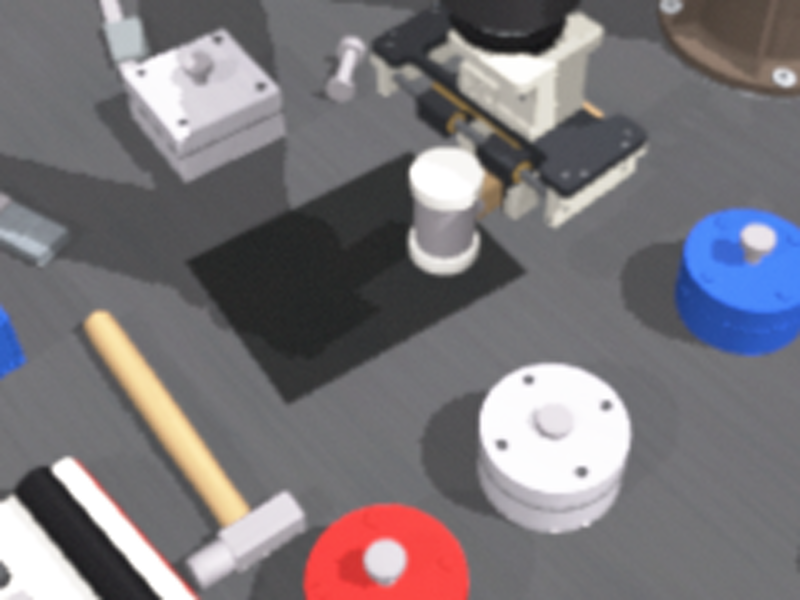

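The steel round pin now sits on its mould: the wrist view shows it at (119,139), where a 70 mm height should put it, and the contact force rose well past 9 N. The square pin at crop (197,62) is still up. The head is tilted a few degrees nose-up, so I'll pitch the tool to compensate when placing.

Call:
carry_out:
  rows:
    - [0,0.03,0,0,-0.02,0]
    - [0,0.07,0,0,-0.04,0]
    - [0,0.105,0.02,0,-0.065,0]
    - [0,0.119,0.055,0,-0.065,0]
    - [0,0.119,0.09,0,-0.065,0]
    - [0,0.119,0.12,0,-0.065,0]
    - [0,0.119,0.135,0,-0.065,0]
    - [0,0.119,0.135,0,-0.065,0]

```text
clock: 10.05
tool_pos: [0.4993, -0.0097, 0.0378]
orientation: [180.0, 3.8, 1.1]
force: [0.4, -0.1, -3.7]
opening: 0.026
gripper_force: 30.0
```

Run:
```python
from h import *; import cv2
print(pose().round(4))
s=viewer.snapshot("scene")[:,:,::-1];cv2.imwrite("pics/s4.png",cv2.resize(s[160:280,180:340],(800,600),interpolation=cv2.INTER_CUBIC))
```

```text
[[ 9.977e-01  1.910e-02 -6.580e-02  4.993e-01]
 [ 1.900e-02 -9.998e-01 -2.000e-03 -9.700e-03]
 [-6.580e-02  8.000e-04 -9.978e-01  3.780e-02]
 [ 0.000e+00  0.000e+00  0.000e+00  1.000e+00]]
```

View pics/s4.png

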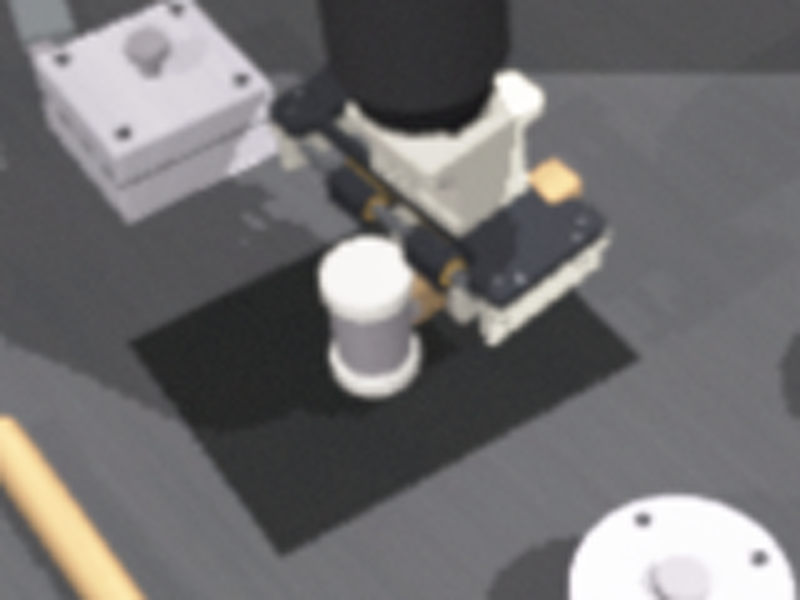

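The head looks close to upright and is just above the mat, well inside its edges. Lowering slowly to contact.

Call:
carry_out:
  rows:
    - [0,0,0.003,0,0,0]
    - [0,0,0.005,0,0,0]
    - [0.0005,0,0.007,0,0,0]
    - [0.0005,0,0.008,0,0,0]
    - [0.0005,0,0.008,0,0,0]

```text
clock: 10.72
tool_pos: [0.4995, -0.0101, 0.0305]
orientation: [180.0, 3.7, 1.0]
force: [-0.7, -0.4, -4.1]
opening: 0.0258
gripper_force: 30.0
```

Call:
carry_out:
  rows:
    - [0,0,0.001,0,0,0]
    - [0,0,0.002,0,0,0]
    - [0,0,0.002,0,0,0]

```text
clock: 11.1
tool_pos: [0.4993, -0.0101, 0.0284]
orientation: [180.0, 3.7, 1.0]
force: [0.2, -0.0, -4.0]
opening: 0.0259
gripper_force: 30.0
```

Call:
carry_out:
  rows:
    - [0,0,0.001,0,0,0]
    - [0,0,0.0015,0,0,0]
    - [0,0,0.0015,0,0,0]

```text
clock: 11.48
tool_pos: [0.4992, -0.0102, 0.0276]
orientation: [180.0, 3.7, 1.1]
force: [-2.9, -0.1, 5.5]
opening: 0.0256
gripper_force: 30.0
```

Call:
carry_out:
  rows:
    - [0,0,0.001,0,0,0]
    - [0,0,0.0015,0,0,0]
    - [0,0,0.0015,0,0,0]

```text
clock: 11.85
tool_pos: [0.4985, -0.0102, 0.0261]
orientation: [180.0, 3.7, 1.0]
force: [-6.7, 1.3, 7.3]
opening: 0.0258
gripper_force: 30.0
```

Contact made. Easing off and releasing.

Call:
carry_out:
  rows:
    - [0,0,-0.0015,0,0,0]
    - [0,0,-0.0015,0,0,0]

```text
clock: 12.1
tool_pos: [0.4996, -0.01, 0.0271]
orientation: [-180.0, 3.6, 1.0]
force: [0.3, -0.3, -4.7]
opening: 0.026
gripper_force: 30.0
```

Call:
carry_out:
  rows:
    - [0,0,0,0,0,0]
    - [0,0,0,0,0,0]
    - [0,0,0,0,0,0]
    - [0,0,0,0,0,0]
    - [0,0,0,0,0,0]
    - [0,0,0,0,0,0]
    - [0,0,0,0,0,0]
  grip: 1

```text
clock: 12.98
tool_pos: [0.4993, -0.0101, 0.027]
orientation: [180.0, 3.7, 1.0]
force: [0.5, -0.1, -0.0]
opening: 0.0862
gripper_force: 0.0
```

Call:
carry_out:
  rows:
    - [0,0,-0.01,0,0,0]
    - [0,0,-0.03,0,0,0]
    - [0,0,-0.07,0,0,0]
    - [0,0,-0.12,0,0,0]
    - [0,0,-0.16,0,0,0]
    - [0,0,-0.18,0,0,0]
    - [0,0,-0.18,0,0,0]
    - [0,0,-0.18,0,0,0]

```text
clock: 13.98
tool_pos: [0.5102, -0.01, 0.2063]
orientation: [-180.0, 3.7, 1.0]
force: [0.2, -0.1, -0.9]
opening: 0.0879
gripper_force: 0.0
```

Run:
```python
from h import *; import cv2
print(pose().round(4))
s=viewer.snapshot("scene")[:,:,::-1];cv2.imwrite("pics/s5.png",cv2.resize(s[150:315,160:380],(800,600),interpolation=cv2.INTER_CUBIC))
```

```text
[[ 9.977e-01  1.810e-02 -6.460e-02  5.102e-01]
 [ 1.800e-02 -9.998e-01 -1.100e-03 -1.000e-02]
 [-6.460e-02 -1.000e-04 -9.979e-01  2.063e-01]
 [ 0.000e+00  0.000e+00  0.000e+00  1.000e+00]]
```

View pics/s5.png

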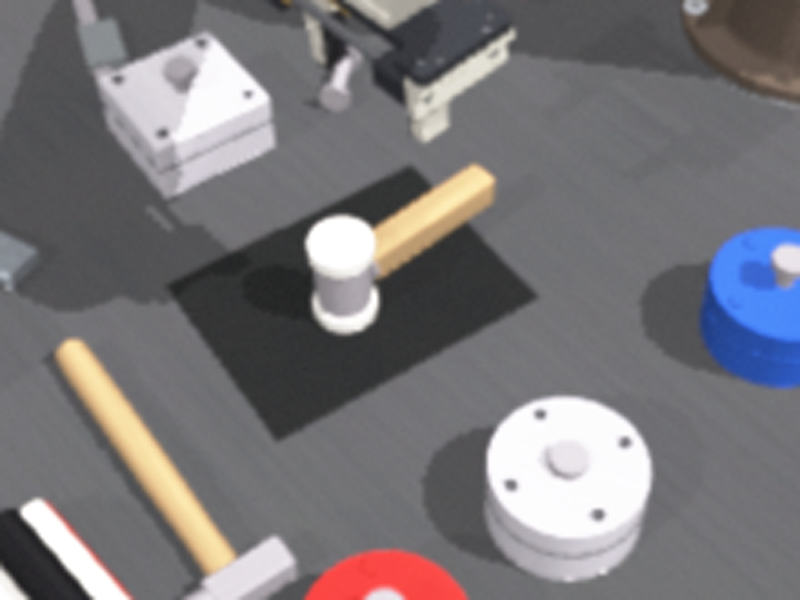

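The mallet stands free on the mat, with its head at crop (343,270). The round pin at (568,457) is seated, having dropped about 5 px as a 16 mm travel should. The square pin at (180,70) is up. Handing in.

```bash
python3 -c "
from plant import workorder
print(workorder.close_job())"
```

```text
the job is handed in; nothing more can be done
None
```

I handed the job in at about 14 s: the round mould's lock pin is knocked fully down as far as contact force and pictures show, the mallet stands on its striking face on the mat with the gripper clear, and the square mould's pin is still up.

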